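Raise the feeder dose by four clicks and store it

TASK

Raise the fish feeder's dose: with a fingertip, push the wing of the click-stop dial round clockwise (seen from above) by exactly four clicks, never past the fourth and never backwards. Then press the round button on the same unit fully down and let it come back up. Only push: do not take the dial's wing between the fingers, and leave the loose parts around the unit where they lie.

Things in the scene. Friction and masses are not known exactly. Their poses are not given: they have to be found in the camera images.
- unit: Dosing unit fixed to the counter: grey housing 170 (x) x 360 (y) x 50 mm high, with a low aluminium foot at each y end and a clear round hopper window, 50 mm across, in the middle of its top. Origin at the centre of its underside. Dial and button sit on its top, 95 mm from the middle along y, one at each end (which end varies).
- dial_top (a point): Dial: black disc 96 mm across, face 66 mm above the counter, with a straight raised aluminium wing bar across it (88 mm long, 12 wide, 28 high, top 94 mm above the counter; a black line on top marks one half). This point lies on the vertical turning axis at the top of the wing and turns with the dial: x along the wing to the marked end, z up.
- dial_base: Fixed round aluminium scale plate under the dial, 124 mm across, top 56 mm above the counter, with 18 black ticks on its rim, one tick pitch per click. Origin on the dial's axis at the plate's underside.
- dial (a joint): Dial angle in rad: 0 at the start (resting in a click), growing clockwise from above. 18 clicks a turn, 0.349 rad (20 degrees) each; four are 1.396 rad. About 0.12 N m (some 4 N at 30 mm from the axis) takes it over the ridge half-way between two clicks; beyond it the dial snaps by itself into the next click and rests there.
- store_top (a point): Centre of the top of the round grey push button, 32 mm across, in a black housing.
- store (a joint): Button travel in m: 0 up, 0.006 fully down. Springs back; fully down takes 5 N.
- impeller: Loose orange pump impeller, 88 mm across, 36 mm high, lying beside the unit; origin at the centre of its underside.
- collar: Loose titanium shaft collar, ring 48 mm outside, 28 mm bore, 18 mm high, lying beside the unit; origin at the centre of its underside.
- puck: Loose grey sensor puck, 42 mm across, 24 mm high, lying beside the unit; origin at the centre of its underside.

How it is judged:
On the way, in this order (a step that is already met when the one before it is completed fails the run):
1. the dial rests four clicks clockwise of where it began (value of joint dial between 1.29626 and 1.49626 rad and velocity of joint dial between -0.1 and 0.1 rad/s), for 0.3 s.
2. the button is pressed fully down (value of joint store above 0.0045 m), for 0.05 s.
At the end, for the whole second after the job is handed in: The dial rests in the fourth click clockwise of its start (1.396 rad, within 0.1 rad), the button has been pressed at least 4.5 mm and is up again (within 1 mm), and impeller, collar and puck are within 15 mm of where they lay (value of joint dial between 1.29626 and 1.49626 rad and value of joint store below 0.001 m and distance of each of impeller, collar, puck from where it was at the start of the episode below 0.015 m); the robot touches nothing.
It fails at once if the dial is turned past the fourth click (over the next ridge) (value of joint dial above 1.5708 rad).
It fails at once if the dial is turned backwards over a ridge (value of joint dial below -0.174533 rad).
It fails at once if the button is pressed while the dial is not in the fourth click (value of joint store above 0.003 m and not (value of joint dial between 1.29626 and 1.49626 rad)).
It fails at once if the wing is taken between the fingers (contact force between the fingers and dial above 0.5 N and x of the grasp point in the frame of dial_top between -0.05 and 0.05 m and y of the grasp point in the frame of dial_top between -0.005 and 0.005 m and z of the grasp point in the frame of dial_top between -0.04 and 0.015 m).
It fails at once if the impeller, the collar or the puck is lifted or shoved (moved over 15 mm) (distance of any of impeller, collar, puck from where it was at the start of the episode above 0.015 m).
It also fails if it takes over 48 s, if anything falls off the work surface, if the arm or the gripper's body presses on something with over 40 N, if the wrist force passes 120 N, or if a joint passes its speed limit or range.

ROBOT

A 6-joint arm with a two-finger parallel gripper is mounted at the origin on the work surface. World frame = base frame: x ahead of the robot, y to its left, z up, the work surface at z = 0. Lengths are in m, angles in rad, forces in N, time in s.
With the tool pointing down it reaches from about 0.3 to 0.875 m from the base axis. Payload 6.4 kg.
Tool frame: the origin (TCP) lies on the mounting face of the last link; the fingertips stand 166 mm ahead of it and the grasp point (between the pads) lies grip_point_offset ahead of it (grip_point_offset is the distance from the TCP to the grasp point, in m); z points along the fingers, y is the line along which they close (so a half turn about z gives the same grasp; the last joint's range is limited). The gripper opens to 88 mm and grips with 3 to 60 N. Pads are 18 mm wide; open, the fingers measure 123 mm over their backs; the gripper's body (75 mm by 187 mm) begins 45 mm behind the grasp point.
Start: joints at [-0.206, 0.181, 1.607, -0, 1.354, -0.206], TCP at [0.575, 0, 0.405] pointing down, gripper open.
Joint ranges: [-2.99, 2.99], [-0.89, 2.07], [0.3, 2.58], [-1.14, 4.28], [0, 2.63], [-3.12, 3.12]. Speed limits (rad/s): [2.57, 2.57, 3.01, 3.14, 3.14, 3.14].

INTERFACE

Orientations are given as a rotation vector (axis times angle).
In Python, from workcell import * gives the robot as it stands.
- The arm moves only by the shell command python3 -m crank 'ROWS' [FORCE]. ROWS is JSON, a list of rows, each an object with "slide": the shift along the world's x, y, z in units of 0.03 m (1.0 is 0.03 m), a list of three; "angular": the turn, a rotation vector about the world's x, y, z in units of 10 degrees (1.0 is 10 degrees), a list of three; "jaw": the opening, from -1 (shut) to 1 (fully open), so that 0 is half open. A call has 1 to 5 rows; each row shifts and turns the commanded pose from where the row before left it; what a row does not reach is not made up. A row lasts 1/8 s, in which the tool goes at most 62.5 mm and 10.7 degrees, less where a joint would pass 70% of its speed; a pose out of reach is approached as far as the arm can. A call with a number of a shift or a turn outside -1 to 1 is refused whole. A call with a gripper value outside its range is refused whole. The fingers move at their own pace and stop on an object; FORCE is the grip in N (left out, the last holds). Time passes only in rows, so rows that do not move let the fingers close. It gives the time, the measured TCP pose, the force, the opening and the grip force at its end, in the units of the state.
- read_state(): the state, without advancing time (a new reading comes with each control period).
- camera(name): name is "scene" or "side" or "wrist"; returns the picture (480x640x3 uint8, red, green, blue); there is no depth.
- camera_model(name): a dict with "fx", "fy", "cx", "cy" (pixels), "cam_to_world" (4x4, takes a point from camera to world coordinates); the wrist camera has in their place "T_tool_cam" (4x4, takes a point from camera to tool coordinates, whose origin is the TCP and whose axes are the flange's). Camera axes: x right, y down, z forward; pixel columns grow to the right and rows downward; lengths in m; the calibration is good to about 2 mm. A picture is of the moment at which its call begins: read the wrist's pose just before it. camera_model takes no time and is no camera call.
- hand_in(): hands the job in; it is judged then, once.
The state is a dict: "time_s": time; "qpos": joint angles; "qd": joint speeds; "effort": joint torques, N m; "tcp_pos": TCP position; "tool_rot": TCP orientation; "contact_force": force on the tool from outside, world axes, zero at the start; "wrist_torque": the same for the moment, N m; "finger_gap": opening from 0.0 (shut) to 1.0 (fully open); "finger_force": force on a finger pad.
Only numpy, scipy, OpenCV 4.12 (cv2) and the standard library are available. Lean on these libraries where they do the work, as an engineer would, in place of code of your own. Each camera call takes 0.05 s, during which the arm holds its last target. There are 200 camera calls.

## Working session

There is one attempt and no reset: what is moved stays moved. The work goes in short steps, Python scripts to look and compute and a shell command to move; the robot and the scene stay as the last step left them, time stands still between calls to the robot, and variables do not carry over. Pictures are saved under pics/ and viewed, at most 10 in all, crops included, and the job is handed in when it is done.

```bash
mkdir -p pics; ls; python3 - <<'E'
from workcell import *
import cv2
print(read_state())
for n in ["scene","side","wrist"]:
    im=camera(n); cv2.imwrite(f"pics/{n}0.png",im[:,:,::-1]); m=camera_model(n); print(n,m)
E
```

```text
pics
{'time_s': 0.0, 'qpos': array([-2.06305605e-01,  1.81531749e-01,  1.60797603e+00, -1.58881722e-05,
        1.35380264e+00, -2.06264377e-01]), 'qd': array([-4.06745290e-04, -7.42474168e-04,  2.49049091e-04, -1.42027228e-03,
       -3.45987155e-05, -1.55120578e-04]), 'effort': array([-5.85923790e-04, -4.33866942e+01, -3.41848969e+01,  7.00952648e-02,
        3.87157314e-02, -1.54040990e-04]), 'tcp_pos': array([5.74754549e-01, 6.33451670e-05, 4.03830575e-01]), 'tool_rot': array([-2.22047259e+00, -2.22038867e+00,  1.49641603e-03]), 'contact_force': array([-0.39026528, -1.14532621, -0.23582252]), 'wrist_torque': array([-0.01844447, -0.05130534,  0.03795805]), 'finger_force': 0.0, 'finger_gap': 0.9972079656178383}
scene {'fx': 511.6524347857363, 'fy': 511.6524347857363, 'cx': 328.3137180328477, 'cy': 228.06129674757437, 'cam_to_world': array([[-6.49986077e-01,  6.34496974e-01, -4.18248360e-01,
         9.21578553e-01],
       [ 7.59946101e-01,  5.42576209e-01, -3.57900798e-01,
         3.12557168e-01],
       [-1.55364044e-04, -5.50476746e-01, -8.34850483e-01,
         7.21392895e-01]
[... 223 characters left out ...]
0.73172274, -0.34753006,  0.58634861,  0.20292269],
       [-0.68139953,  0.35198685, -0.6417164 ,  0.47643026],
       [ 0.01662874, -0.86909615, -0.4943636 ,  0.43183919],
       [ 0.        ,  0.        ,  0.        ,  1.        ]])}
wrist {'fx': 385.4534679160098, 'fy': 385.4534679160098, 'cx': 315.91949930220386, 'cy': 243.7350809484041, 'T_tool_cam': array([[-7.20900873e-04, -9.51357055e-01, -3.08089651e-01,
         8.12275551e-02],
       [ 9.99999578e-01, -5.10178917e-04, -7.64512066e-04,
         5.09345591e-05],
       [ 5.70143103e-04, -3.08090072e-01,  9.51357021e-01,
         2.09000124e-02],
       [ 0.00000000e+00,  0.00000000e+00,  0.00000000e+00,
         1.00000000e+00]])}
```

View pics/scene0.png

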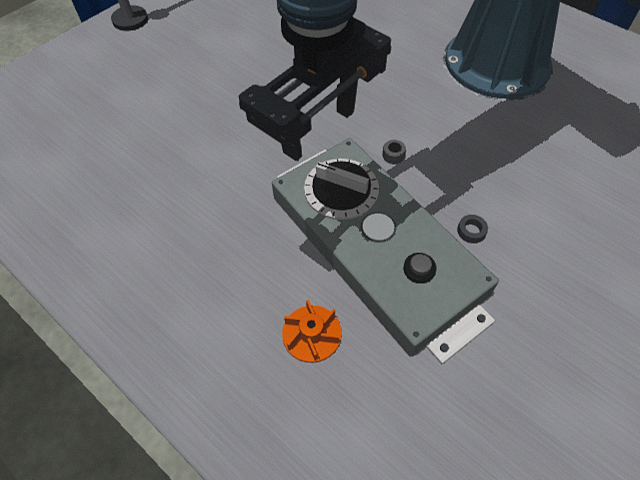

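View pics/wrist0.png

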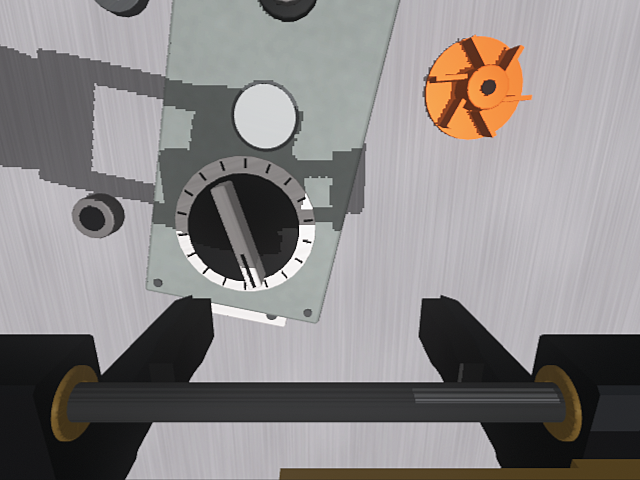

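View pics/side0.png

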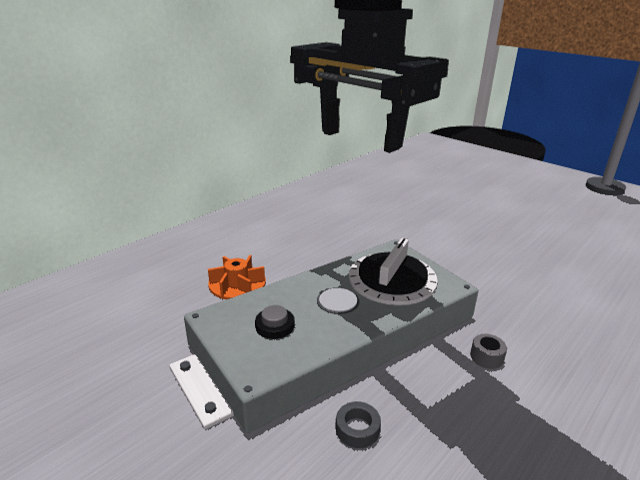

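The scene shows the dial near (341,189), the hopper window at (379,227) and the button top at (420,263). In the wrist view the dial plate is at (245,223), the wing runs from about (222,188) to its marked end at (255,282), and the window is at (265,116). In the side view the button is at (274,313), the window at (338,300) and the dial at (393,276). I'll cast rays from these points.

```bash
cat > h.py <<'E'
from workcell import *
import numpy as np, cv2
from scipy.spatial.transform import Rotation as R
def pose(n,s=None):
    m=camera_model(n)
    if n!="wrist": return m,np.array(m["cam_to_world"])
    s=s or read_state(); T=np.eye(4); T[:3,:3]=R.from_rotvec(s["tool_rot"]).as_matrix(); T[:3,3]=s["tcp_pos"]
    return m,T@m["T_tool_cam"]
def ray(n,p,s=None):
    m,T=pose(n,s); d=T[:3,:3]@np.array([(p[0]-m["cx"])/m["fx"],(p[1]-m["cy"])/m["fy"],1]); return T[:3,3],d/np.linalg.norm(d)
def onz(n,p,z,s=None):
    o,d=ray(n,p,s); return o+d*(z-o[2])/d[2]
def tri(*rs):
    A=sum(np.eye(3)-np.outer(d,d) for o,d in rs); b=sum((np.eye(3)-np.outer(d,d))@o for o,d in rs)
    return np.linalg.solve(A,b)
E
python3 - <<'E'
from h import *
np.set_printoptions(precision=4,suppress=True)
for n,p in [("wrist",(245,223)),("scene",(341.5,189)),("side",(393,276))]: print("plate",n,onz(n,p,.056))
for n,p in [("wrist",(265,116)),("scene",(379,227)),("side",(338,300))]: print("win",n,onz(n,p,.05))
print("btn",tri(ray("scene",(421,262)),ray("side",(274,312))))
for n,p in [("wrist",(222,184)),("scene",(368,184)),("wrist",(256,284)),("scene",(317,166))]: print("wing",n,onz(n,p,.094))
print("imp",onz("scene",(312,330),.02), "collar",onz("scene",(473,229),.018),"puck",onz("scene",(394,150),.02))
E
```

```text
plate wrist [ 0.512  -0.0055  0.056 ]
plate scene [ 0.5158 -0.0061  0.056 ]
plate side [ 0.5093 -0.0092  0.056 ]
win wrist [0.5324 0.0837 0.05  ]
win scene [0.5319 0.0841 0.05  ]
win side [0.5328 0.0806 0.05  ]
btn [0.5532 0.1749 0.0717]
wing wrist [0.5037 0.0349 0.094 ]
wing scene [0.5046 0.0371 0.094 ]
wing wrist [ 0.5253 -0.0468  0.094 ]
wing scene [ 0.5288 -0.0473  0.094 ]
imp [0.7203 0.1091 0.02  ] collar [0.4159 0.1931 0.018 ] puck [ 0.3625 -0.0079  0.02  ]
```

```bash
python3 -m crank '[{"slide":[0,0,0],"angular":[0,0,1],"jaw":-1},{"slide":[0,0,0],"angular":[0,0,1],"jaw":-1},{"slide":[-0.5,0,0],"angular":[0,0,1],"jaw":-1},{"slide":[-0.5,0,0],"angular":[0,0,1],"jaw":-1},{"slide":[-0.5,0.1,0],"angular":[0,0,1],"jaw":-1}]' 20
python3 -m crank '[{"slide":[-0.5,0.1,0],"angular":[0,0,1],"jaw":-1},{"slide":[-0.5,0.1,0],"angular":[0,0,1],"jaw":-1},{"slide":[-0.5,0.1,0],"angular":[0,0,1],"jaw":-1},{"slide":[-0.37,0.17,0],"angular":[0,0,1],"jaw":-1},{"slide":[0,0,0],"angular":[0,0,1],"jaw":-1}]'
python3 -m crank '[{"slide":[0,0,-0.5],"angular":[0,0,0.55],"jaw":-1},{"slide":[0,0,-1],"angular":[0,0,0],"jaw":-1},{"slide":[0,0,-1],"angular":[0,0,0],"jaw":-1},{"slide":[0,0,0],"angular":[0,0,0],"jaw":-1}]'
python3 - <<'E'
from h import *
s=read_state();print(s["tcp_pos"],R.from_rotvec(s["tool_rot"]).as_matrix().round(3),s["qpos"],s["finger_gap"])
a=camera("wrist");b=camera("scene")
cv2.imwrite("pics/w1.png",a[:,:,::-1]);cv2.imwrite("pics/s1.png",cv2.resize(b[60:300,200:520],None,fx=2,fy=2)[:,:,::-1])
E
```

```text
time_s: 0.78
tcp_pos: [0.5295, 0.0029, 0.4043]
tool_rot: [-1.066, -2.954, 0.0]
contact_force: [-0.1, -0.3, -0.8]
finger_gap: 0.458
finger_force: 0.0
time_s: 1.4
tcp_pos: [0.4732, 0.0175, 0.4045]
tool_rot: [0.283, -3.128, -0.0]
contact_force: [0.1, 0.0, 0.3]
finger_gap: 0.006
finger_force: 0.0
time_s: 1.9
tcp_pos: [0.4728, 0.0173, 0.3275]
tool_rot: [0.423, -3.108, -0.003]
contact_force: [-0.7, 0.6, 0.2]
finger_gap: 0.006
finger_force: 0.0
[0.47280394 0.01732512 0.32752922] [[-0.964 -0.267 -0.005]
 [-0.267  0.964  0.001]
 [ 0.005  0.003 -1.   ]] [-2.14997425e-01  4.08059130e-02  1.92801188e+00 -2.56424258e-05
  1.17824557e+00 -2.05625861e+00] 0.005564646872292761
```

View pics/w1.png

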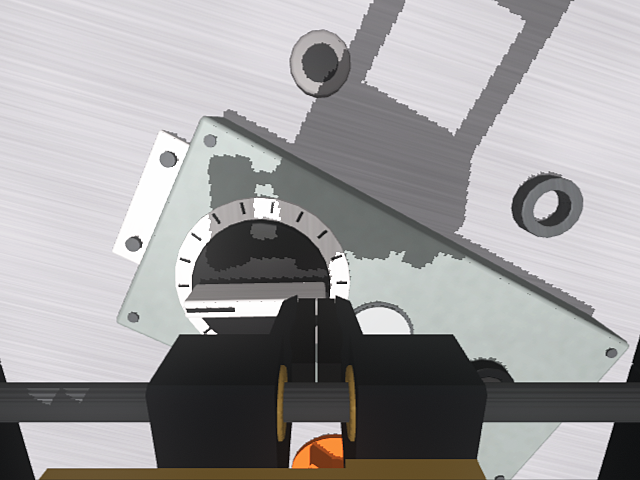

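View pics/s1.png

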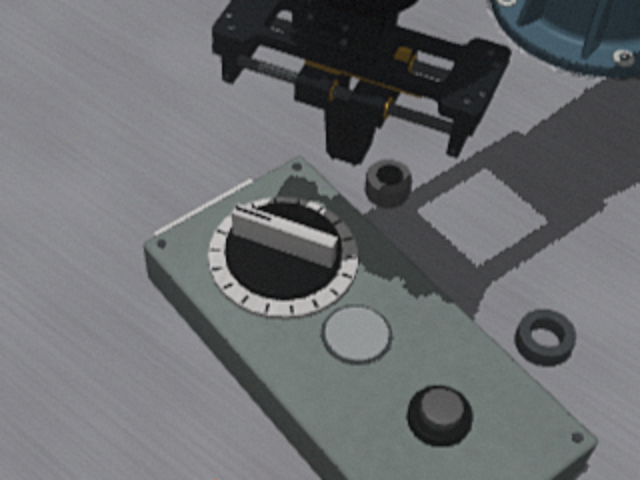

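The wrist view shows the wing lying horizontally, with its top face at rows 300-317, its left end at (185,308) and the plate spanning x 176-350. The closed fingertips are in front of its right half, which is what I planned. In the scene crop (2x) the wing ends are near (234,212) and (337,243), clear of the gripper.

```bash
python3 - <<'E'
from h import *
np.set_printoptions(precision=4,suppress=True)
s=read_state()
u=np.array([-.266,.964]);p=np.array([.964,.266]);C=np.array([.512,-.008])
def rel(v): d=v[:2]-C; return (d@u*1000).round(1),(d@p*1000).round(1)
for n,q,z in [("wing L mid",(185,309),.094),("near top edge",(240,300),.094),("far top edge",(240,317),.094),("R top end",(329,300),.094),("plate L",(176,280),.056),("plate R",(351,280),.056),("plate top",(263,198),.056)]:
    v=onz("wrist",q,z,s); print(n,v,rel(v))
for q in [(200+236/2,60+209/2),(200+336/2,60+240/2)]: v=onz("scene",q,.094);print(v,rel(v))
v=onz("scene",(200+283.5/2,60+258/2),.056);print(v,rel(v))
print("tool",rel(s["tcp_pos"]))
E
```

```text
wing L mid [ 0.5268 -0.0517  0.094 ] (np.float64(-46.1), np.float64(2.7))
near top edge [ 0.5117 -0.02    0.094 ] (np.float64(-11.5), np.float64(-3.5))
far top edge [ 0.5232 -0.0176  0.094 ] (np.float64(-12.2), np.float64(8.2))
R top end [0.4971 0.0328 0.094 ] (np.float64(43.3), np.float64(-3.5))
plate L [ 0.5287 -0.0702  0.056 ] (np.float64(-64.4), np.float64(-0.5))
plate R [0.4955 0.05   0.056 ] (np.float64(60.3), np.float64(-0.5))
plate top [ 0.4545 -0.0238  0.056 ] (np.float64(0.1), np.float64(-59.6))
[ 0.5254 -0.0481  0.094 ] (np.float64(-42.2), np.float64(2.3))
[0.4984 0.0322 0.094 ] (np.float64(42.4), np.float64(-2.4))
[ 0.5156 -0.0058  0.056 ] (np.float64(1.1), np.float64(4.0))
tool (np.float64(34.2), np.float64(-29.8))
```

```bash
python3 -m crank '[{"slide":[0,0,-1],"angular":[0,0,0],"jaw":-1},{"slide":[0,0,-1],"angular":[0,0,0],"jaw":-1},{"slide":[0,0,-0.85],"angular":[0,0,0],"jaw":-1},{"slide":[0.32,0.09,0],"angular":[0,0,0],"jaw":-1},{"slide":[0,0,0],"angular":[0,0,0],"jaw":-1}]'
python3 -m crank '[{"slide":[0.06,0.02,0],"angular":[0,0,0],"jaw":-1},{"slide":[0,0,0],"angular":[0,0,0],"jaw":-1}]'
python3 -m crank '[{"slide":[0.06,0.02,0],"angular":[0,0,0],"jaw":-1},{"slide":[0,0,0],"angular":[0,0,0],"jaw":-1}]'
python3 - <<'E'
from h import *
s=read_state();C=np.array([.5145,-.0085])
r=s["tcp_pos"][:2]-C
print(s["tcp_pos"],s["contact_force"],r,np.degrees(np.arctan2(r[1],r[0])),np.hypot(*r))
E
```

```text
time_s: 2.62
tcp_pos: [0.4851, 0.0198, 0.246]
tool_rot: [-0.424, 3.11, -0.001]
contact_force: [0.4, 0.2, 0.7]
finger_gap: 0.004
finger_force: 0.1
time_s: 2.88
tcp_pos: [0.4857, 0.0204, 0.2452]
tool_rot: [-0.424, 3.111, -0.001]
contact_force: [-1.4, -0.6, 0.7]
finger_gap: 0.006
finger_force: 0.7
time_s: 3.12
tcp_pos: [0.4869, 0.021, 0.2443]
tool_rot: [0.424, -3.112, 0.0]
contact_force: [-3.7, -1.1, 2.4]
finger_gap: 0.001
finger_force: 2.0
[0.48694703 0.02100739 0.24431448] [-3.74537897 -1.09121885  2.42030043] [-0.02755297  0.02950739] 133.0382914341526 0.04037142796136598
```

```bash
python3 - <<'E'
import numpy as np
a=np.radians(133-np.arange(0,90,5));P=40.4/30*np.c_[np.cos(a),np.sin(a)]
print(np.diff(P,axis=0).round(3).tolist())
E
```

```text
[[0.089, 0.076], [0.096, 0.068], [0.101, 0.06], [0.106, 0.051], [0.11, 0.041], [0.113, 0.031], [0.116, 0.021], [0.117, 0.011], [0.117, 0.001], [0.117, -0.009], [0.116, -0.019], [0.114, -0.029], [0.111, -0.039], [0.107, -0.049], [0.102, -0.058], [0.097, -0.067], [0.091, -0.075]]
```

```bash
python3 -m crank '[{"slide":[0.09,0.075,0],"angular":[0,0,-0.5],"jaw":-1},{"slide":[0.095,0.07,0],"angular":[0,0,-0.5],"jaw":-1},{"slide":[0.1,0.06,0],"angular":[0,0,-0.5],"jaw":-1},{"slide":[0,0,0],"angular":[0,0,0],"jaw":-1}]'
python3 - <<'E'
from h import *
s=read_state();C=np.array([.5145,-.0085]);r=s["tcp_pos"][:2]-C
print(s["contact_force"],r,np.degrees(np.arctan2(r[1],r[0])),np.hypot(*r),s["tool_rot"])
a=camera("wrist");b=camera("scene");c=camera("side")
cv2.imwrite("pics/m2.png",np.hstack([cv2.resize(x,None,fx=2,fy=2)[:,:,::-1] for x in (b[130:250,280:420],c[210:330,320:460])]+[cv2.resize(a[200:440,140:400],(260,240))[:,:,::-1]]))
E
```

```text
time_s: 3.62
tcp_pos: [0.496, 0.0273, 0.2443]
tool_rot: [-0.015, 3.14, 0.0]
contact_force: [-0.3, -0.5, 0.4]
finger_gap: 0.007
finger_force: 0.0
[-0.33059963 -0.45882306  0.37812509] [-0.01848991  0.03579266] 117.32014225418747 0.040286365563633054 [-1.50915430e-02  3.14046895e+00  2.85028200e-04]
```

View pics/m2.png

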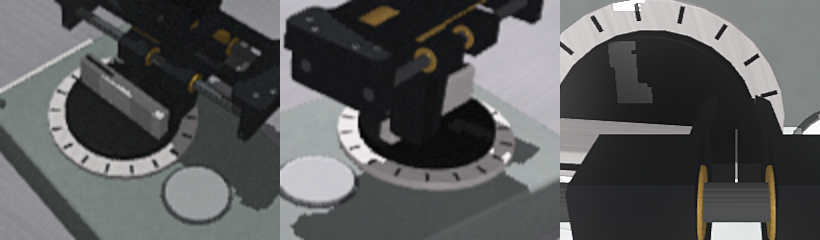

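The scene crop shows the wing ends at about (82,58) and (166,122), swung clockwise. With zero contact force, it should have snapped into click 1.

```bash
cat >> h.py <<'E'
def ang(p,q):
    a,b=onz("scene",p,.094),onz("scene",q,.094); d=(b-a)[:2]; return np.degrees(np.arctan2(d[1],d[0])),np.hypot(*d),(a+b)[:2]/2
E
python3 - <<'E'
from h import *
print(ang((280+83/2,130+58/2),(280+166/2,130+123/2)), ang((318,164.5),(368,180)))
E
```

```text
(np.float64(84.91403342704243), np.float64(0.0921598871443298), array([ 0.51713261, -0.00554707])) (np.float64(108.60208560408707), np.float64(0.08477732303414176), array([ 0.51190182, -0.00794281]))
```

```bash
python3 -m crank '[{"slide":[0.105,0.05,0],"angular":[0,0,-0.5],"jaw":-1},{"slide":[0.11,0.04,0],"angular":[0,0,-0.5],"jaw":-1},{"slide":[0.115,0.03,0],"angular":[0,0,-0.5],"jaw":-1},{"slide":[0.07,0.015,0],"angular":[0,0,-0.3],"jaw":-1},{"slide":[0,0,0],"angular":[0,0,0],"jaw":-1}]'
python3 - <<'E'
from h import *
s=read_state();C=np.array([.5145,-.0085]);r=s["tcp_pos"][:2]-C
print(s["contact_force"],r,np.degrees(np.arctan2(r[1],r[0])),np.hypot(*r),s["tool_rot"])
a=camera("wrist");b=camera("scene");c=camera("side")
cv2.imwrite("pics/m3.png",np.hstack([cv2.resize(x,None,fx=2,fy=2)[:,:,::-1] for x in (b[130:250,280:420],c[210:330,320:460])]+[cv2.resize(a[200:440,140:400],(260,240))[:,:,::-1]]))
E
```

```text
time_s: 4.4
tcp_pos: [0.5077, 0.0312, 0.2442]
tool_rot: [0.476, 3.105, 0.0]
contact_force: [0.9, 0.6, -0.2]
finger_gap: 0.006
finger_force: 0.0
[ 0.94306906  0.63898367 -0.20056669] [-0.00675237  0.03967732] 99.65818415199116 0.04024778290064616 [4.75827533e-01 3.10500290e+00 1.02269074e-04]
```

View pics/m3.png

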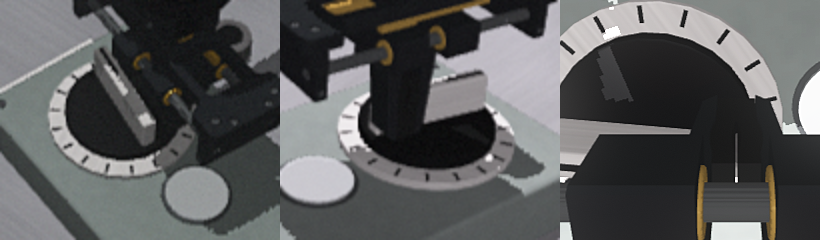

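The scene crop has the wing at about (98,52) to (150,130), which fits click 2 with zero force. I'll push the third click.

```bash
python3 -m crank '[{"slide":[0.115,0.015,0],"angular":[0,0,-0.5],"jaw":-1},{"slide":[0.117,0.005,0],"angular":[0,0,-0.5],"jaw":-1},{"slide":[0.117,-0.005,0],"angular":[0,0,-0.5],"jaw":-1},{"slide":[0.12,-0.015,0],"angular":[0,0,-0.5],"jaw":-1},{"slide":[0,0,0],"angular":[0,0,0],"jaw":-1}]'
python3 - <<'E'
from h import *
print(ang((280+97/2,130+51/2),(280+150/2,130+133/2)))
s=read_state();C=np.array([.5145,-.0085]);r=s["tcp_pos"][:2]-C
print(s["contact_force"],r,np.degrees(np.arctan2(r[1],r[0])),np.hypot(*r),s["tool_rot"])
a=camera("wrist");b=camera("scene");c=camera("side")
cv2.imwrite("pics/m4.png",np.hstack([cv2.resize(x,None,fx=2,fy=2)[:,:,::-1] for x in (b[130:250,280:420],c[210:330,320:460])]+[cv2.resize(a[200:440,140:400],(260,240))[:,:,::-1]]))
E
```

```text
time_s: 5.18
tcp_pos: [0.5218, 0.0312, 0.2442]
tool_rot: [1.008, 2.975, 0.0]
contact_force: [0.3, 0.2, -0.3]
finger_gap: 0.003
finger_force: 0.0
(np.float64(66.59489040229192), np.float64(0.09233522367920914), array([ 0.51838474, -0.00534448]))
[ 0.25937818  0.19092738 -0.26504949] [0.00726449 0.03969045] 79.62802802087184 0.0403497830503697 [1.00758055e+00 2.97544914e+00 7.56179569e-05]
```

View pics/m4.png

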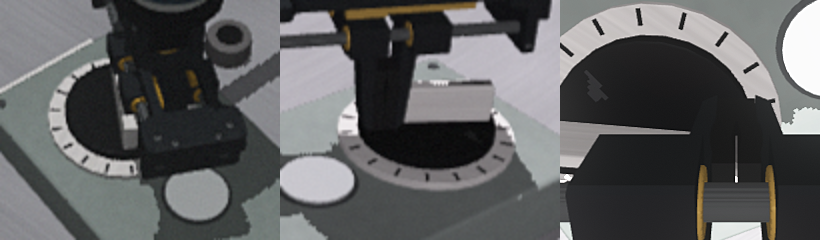

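Side crop: the wing is nearly parallel to the image x axis, which fits 45 degrees (click 3), and there's no contact. The fourth push will be more careful.

```bash
python3 -m crank '[{"slide":[0.116,-0.025,0],"angular":[0,0,-0.5],"jaw":-1},{"slide":[0.112,-0.035,0],"angular":[0,0,-0.5],"jaw":-1},{"slide":[0.065,-0.025,0],"angular":[0,0,-0.3],"jaw":-1},{"slide":[0,0,0],"angular":[0,0,0],"jaw":-1}]'
python3 -m crank '[{"slide":[0.043,-0.02,0],"angular":[0,0,-0.2],"jaw":-1},{"slide":[0,0,0],"angular":[0,0,0],"jaw":-1}]'
python3 - <<'E'
from h import *
s=read_state();C=np.array([.5145,-.0085]);r=s["tcp_pos"][:2]-C
print(s["contact_force"],r,np.degrees(np.arctan2(r[1],r[0])),np.hypot(*r),s["tool_rot"])
E
```

```text
time_s: 5.82
tcp_pos: [0.5302, 0.0288, 0.2441]
tool_rot: [-1.338, -2.842, 0.0]
contact_force: [-2.2, 1.3, 1.2]
finger_gap: 0.003
finger_force: 1.2
time_s: 6.08
tcp_pos: [0.5316, 0.0282, 0.2441]
tool_rot: [-1.389, -2.817, 0.0]
contact_force: [-3.2, 1.9, 2.4]
finger_gap: 0.004
finger_force: 1.9
[-3.23598209  1.87773873  2.41206473] [0.01706091 0.03672359] 65.08153456418559 0.04049317442714315 [-1.38891274e+00 -2.81692618e+00  1.46058120e-04]
```

```bash
python3 -m crank '[{"slide":[0.042,-0.022,0],"angular":[0,0,-0.2],"jaw":-1},{"slide":[0,0,0],"angular":[0,0,0],"jaw":-1}]'
```

```text
time_s: 6.32
tcp_pos: [0.5331, 0.0273, 0.2441]
tool_rot: [1.439, 2.793, -0.0]
contact_force: [-1.5, 1.1, 1.2]
finger_gap: 0.001
finger_force: 1.4
```

```bash
python3 -m crank '[{"slide":[0.02,-0.011,0],"angular":[0,0,-0.1],"jaw":-1},{"slide":[0,0,0],"angular":[0,0,0],"jaw":-1},{"slide":[0,0,0],"angular":[0,0,0],"jaw":-1}]'
```

```text
time_s: 6.7
tcp_pos: [0.5339, 0.0269, 0.2442]
tool_rot: [1.462, 2.78, 0.0]
contact_force: [-1.1, 0.4, -0.5]
finger_gap: 0.007
finger_force: 0.4
```

```bash
python3 -m crank '[{"slide":[-0.2,0.45,0],"angular":[0,0,0],"jaw":-1},{"slide":[0,0,1],"angular":[0,0,0],"jaw":-1},{"slide":[0,0.5,1],"angular":[0,0,0],"jaw":-1},{"slide":[0.3,1,0],"angular":[0,0,0],"jaw":-1},{"slide":[0.3,1,0],"angular":[0,0,0],"jaw":-1}]'
python3 -m crank '[{"slide":[0.24,1,0],"angular":[0,0,0],"jaw":-1},{"slide":[0,0.98,0],"angular":[0,0,0],"jaw":-1},{"slide":[0,0,0],"angular":[0,0,0],"jaw":-1}]'
python3 - <<'E'
from h import *
b=camera("scene");c=camera("side");a=camera("wrist")
cv2.imwrite("pics/m5.png",np.hstack([cv2.resize(x,None,fx=2,fy=2)[:,:,::-1] for x in (b[130:330,280:480],c[210:410,240:440])]))
cv2.imwrite("pics/w5.png",a[:,:,::-1])
E
```

```text
time_s: 7.32
tcp_pos: [0.5458, 0.117, 0.3052]
tool_rot: [1.462, 2.778, 0.002]
contact_force: [0.1, -0.1, 0.7]
finger_gap: 0.008
finger_force: 0.0
time_s: 7.7
tcp_pos: [0.5524, 0.1772, 0.3043]
tool_rot: [1.458, 2.782, 0.001]
contact_force: [0.1, -0.4, 0.2]
finger_gap: 0.005
finger_force: 0.0
```

View pics/m5.png

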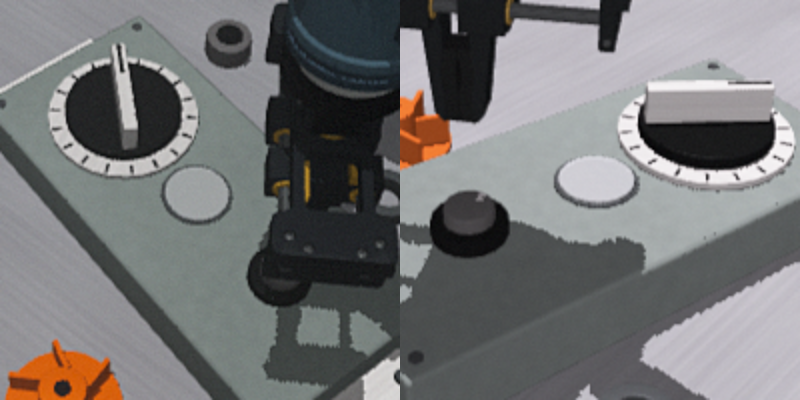

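The unobstructed wing top runs from (118,45) to (129,126) in the scene crop; I'll compute its angle.

```bash
python3 - <<'E'
from h import *
print(ang((280+118.5/2,130+45/2),(280+129/2,130+126/2)))
print(ang((280+146/2,0),(0,0)) if 0 else '')
E
```

```text
(np.float64(45.45109523260764), np.float64(0.08298035910868436), array([ 0.51288062, -0.00904208]))
```

The wing is at 45.5°, so the dial is still in click 3: it reached the top of the ridge and fell back, which does no harm. I'll return along the same path and push a few degrees further.

```bash
python3 -m crank '[{"slide":[-0.24,-1,0],"angular":[0,0,0],"jaw":-1},{"slide":[0,-0.98,0],"angular":[0,0,0],"jaw":-1},{"slide":[-0.3,-1,0],"angular":[0,0,0],"jaw":-1},{"slide":[-0.3,-1,0],"angular":[0,0,0],"jaw":-1},{"slide":[0,-0.5,0],"angular":[0,0,0],"jaw":-1}]'
python3 -m crank '[{"slide":[0,0,-1],"angular":[0,0,0],"jaw":-1},{"slide":[0,0,-1],"angular":[0,0,0],"jaw":-1},{"slide":[0,0,0],"angular":[0,0,0],"jaw":-1}]'
python3 -m crank '[{"slide":[0.05,-0.1,0],"angular":[0,0,0],"jaw":-1},{"slide":[0.05,-0.1,0],"angular":[0,0,0],"jaw":-1},{"slide":[0.05,-0.1,0],"angular":[0,0,0],"jaw":-1},{"slide":[0.05,-0.15,0],"angular":[0,0,0],"jaw":-1},{"slide":[0,0,0],"angular":[0,0,0],"jaw":-1}]'
```

```text
time_s: 8.48
tcp_pos: [0.5272, 0.0386, 0.3043]
tool_rot: [1.466, 2.778, -0.0]
contact_force: [0.6, -0.0, 0.0]
finger_gap: -0.0
finger_force: 0.0
time_s: 8.85
tcp_pos: [0.5267, 0.0404, 0.2422]
tool_rot: [-1.462, -2.776, 0.002]
contact_force: [-0.5, 0.0, 0.5]
finger_gap: 0.007
finger_force: 0.0
time_s: 9.48
tcp_pos: [0.5338, 0.0271, 0.2445]
tool_rot: [1.463, 2.78, 0.001]
contact_force: [0.3, 2.0, 0.6]
finger_gap: 0.005
finger_force: 1.1
```

```bash
python3 -m crank '[{"slide":[0.04,-0.024,0],"angular":[0,0,-0.2],"jaw":-1},{"slide":[0,0,0],"angular":[0,0,0],"jaw":-1}]'
python3 -m crank '[{"slide":[0.04,-0.024,0],"angular":[0,0,-0.2],"jaw":-1},{"slide":[0,0,0],"angular":[0,0,0],"jaw":-1},{"slide":[0,0,0],"angular":[0,0,0],"jaw":-1}]'
python3 - <<'E'
from h import *
c=camera("side");b=camera("scene")
cv2.imwrite("pics/m6.png",np.hstack([cv2.resize(x,None,fx=2,fy=2)[:,:,::-1] for x in (b[130:330,280:480],c[210:410,320:520])]))
E
```

```text
time_s: 9.72
tcp_pos: [0.535, 0.026, 0.2443]
tool_rot: [1.512, 2.753, -0.001]
contact_force: [-1.2, -0.4, 0.9]
finger_gap: 0.006
finger_force: 0.0
time_s: 10.1
tcp_pos: [0.5361, 0.0256, 0.2442]
tool_rot: [-1.559, -2.728, 0.0]
contact_force: [0.5, -0.4, 0.1]
finger_gap: -0.0
finger_force: 0.0
```

View pics/m6.png

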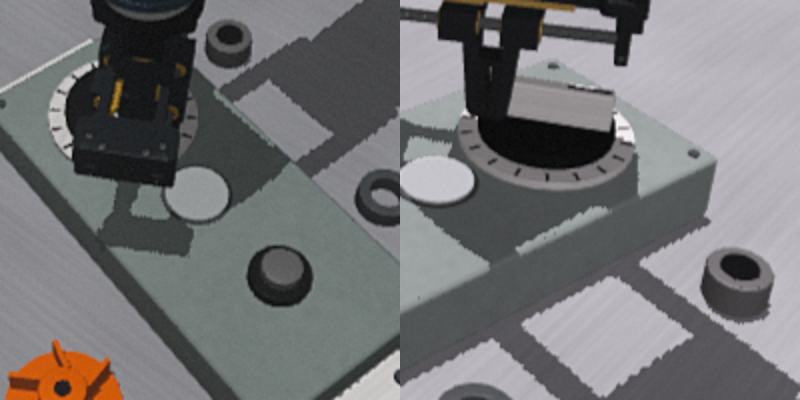

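The side crop now shows the wing tilted, and force is zero, so it's in click 4. All ten pictures are used, so later checks are numeric. Next I back off and go over the button.

```bash
python3 -m crank '[{"slide":[-0.2,0.45,0],"angular":[0,0,0],"jaw":-1},{"slide":[0,0,1],"angular":[0,0,0],"jaw":-1},{"slide":[0,0.5,0.5],"angular":[0,0,0],"jaw":-1},{"slide":[0.3,1,0],"angular":[0,0,0],"jaw":-1},{"slide":[0.3,1,0],"angular":[0,0,0],"jaw":-1}]'
python3 -m crank '[{"slide":[0.17,1,0],"angular":[0,0,0],"jaw":-1},{"slide":[0,1,0],"angular":[0,0,0],"jaw":-1},{"slide":[0,0,0],"angular":[0,0,0],"jaw":-1}]'
python3 - <<'E'
from h import *
m,T=pose("scene"); Ti=np.linalg.inv(T)
def proj(x,y,z):
    q=(Ti@[x,y,z,1])[:3]; return q[0]/q[2]*m["fx"]+m["cx"],q[1]/q[2]*m["fy"]+m["cy"]
# rectify scene onto plane z=0.094, 0.5 mm/px, centred on the dial axis; wing = bright on black disc
g=np.arange(-50,50,.5)/1000; C=(.5135,-.0085)
def wing(im):
    mp=np.array([[proj(C[0]+x,C[1]+y,.094) for x in g] for y in g],np.float32)
    r=cv2.cvtColor(cv2.remap(im,mp,None,cv2.INTER_LINEAR),cv2.COLOR_RGB2GRAY)
    X,Y=np.meshgrid(g,g); k=((r>110)&(np.hypot(X,Y)<.036)).astype(np.uint8)
    n,l,st,_=cv2.connectedComponentsWithStats(k); k=l==1+st[1:,4].argmax()
    (c,wh,a)=cv2.minAreaRect(np.argwhere(k)[:,::-1].astype(np.float32))
    w=np.linalg.eigh(np.cov(np.c_[X[k],Y[k]].T))[1][:,1]
    return np.degrees(np.arctan2(w[1],w[0]))%180,np.array(wh)/2
print("now",wing(camera("scene")))
print("start",wing(cv2.imread("pics/scene0.png")[:,:,::-1]))
E
```

```text
time_s: 10.82
tcp_pos: [0.548, 0.1161, 0.2897]
tool_rot: [1.559, 2.727, 0.001]
contact_force: [0.4, -0.8, 0.1]
finger_gap: 0.004
finger_force: 0.0
time_s: 11.2
tcp_pos: [0.5524, 0.1769, 0.2891]
tool_rot: [-1.554, -2.73, -0.001]
contact_force: [0.4, -0.2, 0.2]
finger_gap: 0.006
finger_force: 0.0
now (np.float64(40.64746297975364), array([71.58797455, 41.47677231]))
start (np.float64(131.59465260406736), array([21.0508728 , 60.85902023]))
```

```bash
python3 - <<'E'
from h import *
m,T=pose("scene"); Ti=np.linalg.inv(T)
g=np.arange(-55,55,.5)/1000; C=(.5135,-.0085)
X,Y=np.meshgrid(C[0]+g,C[1]+g); q=np.einsum('ij,jkl->ikl',Ti,np.stack([X,Y,0*X+.094,0*X+1]))
mp=np.stack([q[0]/q[2]*m["fx"]+m["cx"],q[1]/q[2]*m["fy"]+m["cy"]],-1).astype(np.float32)
def segs(im,off=(0,0)):
    r=cv2.cvtColor(cv2.remap(im,mp-np.float32(off),None,cv2.INTER_LINEAR),cv2.COLOR_RGB2GRAY)
    for x0,y0,x1,y1 in cv2.createLineSegmentDetector().detect(r)[0][:,0]:
        L=np.hypot(x1-x0,y1-y0)/2
        if L>25: print("  ang %.1f len %.0f mid %.0f %.0f mm"%(np.degrees(np.arctan2(y1-y0,x1-x0))%180,L,(x0+x1)/4-55,(y0+y1)/4-55))
print("start");segs(cv2.imread("pics/scene0.png")[:,:,::-1].copy())
p=cv2.imread("pics/m5.png")[:,:400,::-1].copy(); print("click3");segs(cv2.resize(p,(200,200)),(280,130))
print("now");segs(camera("scene"))
E
```

```text
start
  ang 79.0 len 31 mid -51 34 mm
  ang 106.1 len 66 mid -9 6 mm
  ang 106.7 len 64 mid 23 6 mm
click3
  ang 46.2 len 32 mid -19 -23 mm
  ang 44.2 len 30 mid 23 32 mm
  ang 46.3 len 49 mid -4 3 mm
  ang 20.6 len 28 mid 32 -29 mm
  ang 45.9 len 31 mid -23 -21 mm
  ang 45.5 len 87 mid 16 7 mm
now
  ang 26.5 len 31 mid -26 -16 mm
  ang 27.0 len 33 mid -27 -13 mm
  ang 26.6 len 84 mid 3 -6 mm
  ang 27.1 len 88 mid -3 4 mm
  ang 26.9 len 53 mid -1 10 mm
```

Wing angle: 106.4° at the start, 26.8° now, so it turned 79.6°, exactly four clicks. Now press the button.

```bash
python3 -m crank '[{"slide":[0,0,-0.8],"angular":[0,0,0],"jaw":-1},{"slide":[0,0,-0.7],"angular":[0,0,0],"jaw":-1},{"slide":[0,0,-0.2],"angular":[0,0,0],"jaw":-1},{"slide":[0,0,0],"angular":[0,0,0],"jaw":-1}]'
python3 -m crank '[{"slide":[0,0,-0.1],"angular":[0,0,0],"jaw":-1},{"slide":[0,0,-0.1],"angular":[0,0,0],"jaw":-1},{"slide":[0,0,0],"angular":[0,0,0],"jaw":-1}]'
```

```text
time_s: 11.8
tcp_pos: [0.5532, 0.1736, 0.2383]
tool_rot: [-1.56, -2.726, 0.001]
contact_force: [-0.5, -0.4, 2.0]
finger_gap: 0.001
finger_force: 0.7
time_s: 12.18
tcp_pos: [0.5537, 0.174, 0.2329]
tool_rot: [1.558, 2.726, 0.001]
contact_force: [0.1, -2.3, 5.4]
finger_gap: 0.01
finger_force: 2.2
```

```bash
python3 -m crank '[{"slide":[0,0,-0.07],"angular":[0,0,0],"jaw":-1},{"slide":[0,0,0],"angular":[0,0,0],"jaw":-1},{"slide":[0,0,0],"angular":[0,0,0],"jaw":-1}]'
python3 -m crank '[{"slide":[0,0,-0.07],"angular":[0,0,0],"jaw":-1},{"slide":[0,0,0],"angular":[0,0,0],"jaw":-1},{"slide":[0,0,0],"angular":[0,0,0],"jaw":-1}]'
```

```text
time_s: 12.55
tcp_pos: [0.5538, 0.1741, 0.2323]
tool_rot: [1.558, 2.726, 0.001]
contact_force: [-4.1, -3.5, 16.5]
finger_gap: 0.005
finger_force: 7.9
time_s: 12.92
tcp_pos: [0.5539, 0.1741, 0.232]
tool_rot: [1.557, 2.726, 0.001]
contact_force: [-11.2, -5.1, 31.0]
finger_gap: 0.009
finger_force: 15.2
```

The button has bottomed out: about 6 mm of travel and force climbing stiffly to 31 N. Lifting off.

```bash
python3 -m crank '[{"slide":[0,0,0.3],"angular":[0,0,0],"jaw":-1},{"slide":[0,0,0.7],"angular":[0,0,0],"jaw":-1},{"slide":[0,0,1],"angular":[0,0,0],"jaw":-1},{"slide":[0,0,1],"angular":[0,0,0],"jaw":-1},{"slide":[0,0,0],"angular":[0,0,0],"jaw":-1}]'
python3 -m crank '[{"slide":[0,0,0],"angular":[0,0,0],"jaw":-1},{"slide":[0,0,0],"angular":[0,0,0],"jaw":-1},{"slide":[0,0,0],"angular":[0,0,0],"jaw":-1}]'
python3 -c "
from workcell import *
print(read_state()['contact_force']); print(hand_in())"
```

```text
time_s: 13.55
tcp_pos: [0.554, 0.1745, 0.3203]
tool_rot: [1.557, 2.724, 0.005]
contact_force: [-0.5, 0.1, -0.0]
finger_gap: -0.0
finger_force: 0.0
time_s: 13.92
tcp_pos: [0.5529, 0.1741, 0.3168]
tool_rot: [-1.558, -2.726, 0.002]
contact_force: [0.4, 0.3, 0.5]
finger_gap: 0.006
finger_force: 0.0
[0.39796536 0.31119841 0.48268666]
the job is handed in; nothing more can be done
None
```

I pushed the dial four clicks clockwise (79.6° measured, 80° expected), pressed the button to its stop and lifted clear, then handed the job in at about 14 s; the hand-in returned no verdict, and I didn't check the button's return or the loose parts afterwards.

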